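Clear the cell counter with two keys

TASK

Get the cell counter ready for the next slide: with closed fingertips gently press the round key down and let it spring back up, then do the same with the long bar key to confirm, and draw the hand clear. Press no other key, grasp nothing, and leave everything else as it stands.

Things in the scene. Friction and masses are not known exactly. Their poses are not given: they have to be found in the camera images.
- counter: desktop cell counter, fixed, left or right of the middle microscope: white case 150 mm deep (x), 212 mm wide (y), flat deck at 45 mm height, 63 mm high hump with the display along its rear (+x), starting 36 mm behind the row of keys. Five black keys: four in a row along y, 46 mm apart, in any order; a long bar nearer the robot. Origin under its centre on the worktop; x to the rear, y along the row
- key_round_top (a point): the round key of the row, a disc 28 mm across. Origin at the centre of the key's top face (14 mm above the deck when the key is up; it sinks as the key is pressed). Axes as the counter's.
- key_round (a joint): travel of that key (round), m: 0 up, 0.010 fully down; it moves straight down against a spring (about 1.2 N to start, 4.2 N fully down, then a hard stop) and springs back up by itself
- key_square_top (a point): the square key of the row, 26x26 mm. Origin at the centre of the key's top face (14 mm above the deck when the key is up; it sinks as the key is pressed). Axes as the counter's.
- key_square (a joint): travel of that key (square), m: 0 up, 0.010 fully down; it moves straight down against a spring (about 1.2 N to start, 4.2 N fully down, then a hard stop) and springs back up by itself
- key_triangle_top (a point): the triangular key of the row, a three-cornered cap about 28 to 32 mm across. Origin at the centre of the key's top face (14 mm above the deck when the key is up; it sinks as the key is pressed). Axes as the counter's.
- key_triangle (a joint): travel of that key (triangle), m: 0 up, 0.010 fully down; it moves straight down against a spring (about 1.2 N to start, 4.2 N fully down, then a hard stop) and springs back up by itself
- key_cross_top (a point): the cross key of the row, a plus sign 30x30 mm with arms 10 mm wide. Origin at the centre of the key's top face (14 mm above the deck when the key is up; it sinks as the key is pressed). Axes as the counter's.
- key_cross (a joint): travel of that key (cross), m: 0 up, 0.010 fully down; it moves straight down against a spring (about 1.2 N to start, 4.2 N fully down, then a hard stop) and springs back up by itself
- key_bar_top (a point): the long bar key, 18 mm (x) by 96 mm (y), its centre line 52 mm in front (-x) of the row of four. Origin at the centre of the key's top face (14 mm above the deck when the key is up; it sinks as the key is pressed). Axes as the counter's.
- key_bar (a joint): travel of the bar key, m: 0 up, 0.010 fully down; it moves straight down against a spring (about 1.2 N to start, 4.2 N fully down, then a hard stop) and springs back up by itself
- microscope: the middle microscope, fixed: it fills about 345 mm (x) by 220 mm (y), 417 mm high, so the hand has to pass above it, drawn in towards the robot (wall cabinets hang behind, about 0.65 m up). Origin under its middle on the worktop
- stereo_microscope: stereo microscope, fixed, at the left: fills 270 mm (x) by 226 mm (y), 276 mm high. Origin under its middle
- microscope_b: the right microscope, fixed: fills about 345 mm (x) by 205 mm (y), 415 mm high. Origin under its middle
- cover_box: small white box of cover glasses, 35x29x18 mm, standing on the counter's deck beside the bar key (to the bar's +y end); origin under its centre
- stopper: black rubber stopper, 22 mm across, 25 mm high, standing on the deck beside the other end of the bar key; origin under its centre
- brown_bottle: brown dropper bottle, 32 mm across, 88 mm high, on the worktop behind the counter; origin under its centre
- clear_bottle: clear dropper bottle, 32 mm across, 88 mm high, on the worktop behind the counter; origin under its centre
- slide_mailer: flat pale blue slide mailer, 30x82x9 mm, on the worktop in front of the counter; origin under its centre
- petri_dish: petri dish, 95 mm across, 17 mm high, on the worktop on the other side of the middle microscope from the counter; origin under its centre
- eyepiece: black spare eyepiece, 35 mm across, 52 mm high, standing near the petri dish; origin under its centre
- loupe: folding loupe, 27x64x12 mm, lying near the petri dish; origin under its centre

How it is judged:
By the outcome, as a careful person would: the job done as asked, in the order asked, and still so for the second after the job is handed in, with the robot touching nothing.
It also fails if it takes over 48 s, if anything falls off the work surface, if the arm or the gripper's body presses on something with over 40 N, if the wrist force passes 120 N, or if a joint passes its speed limit or range.

ROBOT

A 6-joint arm with a two-finger parallel gripper is mounted at the origin on a cart in front of the work surface, level with it; the furniture and walls round the work are solid. World frame = base frame: x ahead of the robot, y to its left, z up, the work surface at z = 0. Lengths are in m, angles in degrees, forces in N, time in s.
With the tool pointing down it reaches from about 0.4 to 0.825 m from the base axis. Payload 7 kg.
Tool frame: the origin (TCP) lies between the finger pads; the fingertips stand 19 mm ahead of it and the grasp point (between the pads) is the TCP; z points along the fingers, y is the line along which they close (so a half turn about z gives the same grasp; the last joint's range is limited). The gripper opens to 88 mm and grips with 3 to 60 N. Pads are 19 mm wide; open, the fingers measure 130 mm over their backs; the gripper's body (78 mm by 193 mm) begins 47 mm behind the grasp point.
Start: joints at [85.205, 20.546, 0.682, 0, -70.136, -16.507], TCP at [0.245, 0.629, 0.246] pointing down, gripper open.
Joint ranges: [-176.03, 176.03], [-82.01, 121.73], [-58.28, 71.71], [-173.87, 95.51], [-174.79, -0.11], [-173.66, 173.66]. Speed limits (degrees/s): [136.94, 136.94, 172.46, 180, 180, 180].

INTERFACE

Orientations are given as [roll, pitch, yaw] about the fixed x, y, z axes, in that order (R = Rz(yaw) Ry(pitch) Rx(roll)).
In Python, from plant import get_obs, snapshot, close_job, spot_in, spot_point gives the robot as it stands.
- The arm moves only by the tool play_rows, never from a script. Its argument "plan" is a list of rows, each a list of 6 numbers: the shift along the tool's x, y, z in cm, then the turn, a rotation vector about the tool's x, y, z in degrees. A call has 1 to 20 rows; each row shifts and turns the commanded pose from where the row before left it, along the tool's axes as they then stand; what a row does not reach is not made up. A row lasts 1/12 s, in which the tool goes at most 41.7 mm and 7.16 degrees, less where a joint would pass 70% of its speed; a pose out of reach is approached as far as the arm can. A call is refused whole if a number of a shift passes 4.17 or a number of a turn 7.16, either way. A call with a gripper value outside its range is refused whole. "grip" is the finger opening in cm, from 0 to 8.76, set as the call begins (left out, the last holds). The fingers move at their own pace and stop on an object; the grip force is fixed at half the most. Time passes only in rows, so rows that do not move let the fingers close. It gives the time, the measured TCP pose, the force, the opening and the grip force at its end, in the units of the state.
- get_obs(): the state, without advancing time (a new reading comes with each control period).
- snapshot(name): name is "scene" or "top" or "wrist"; returns a dict with "frame" (384x512x3 uint8, red, green, blue), "fx", "fy", "cx", "cy" (pixels), "position" and "attitude" of the camera in the world. Camera axes: x right, y down, z forward; pixel columns grow to the right and rows downward; lengths in m; the calibration is good to about 2 mm. A picture is of the moment at which its call begins. There is no depth.
- close_job(): hands the job in; it is judged then, once.
Trained networks look in the newest picture that a camera, given by its name, has taken for a name from the list of things; names that differ only in an ending like _2 or _b are one class to them, and where a whole thing is asked for, a point or a joint stands for the part that bears it (a point fixed in the world has none). Each returns a list of dicts, best first, with "score" (0 to 1); they miss things now and then, are a little off and sometimes report something else, mostly with a low value. They report only what shows in the picture. A call takes as long as a camera call.
- spot_in(camera, thing): "position" ([x, y, z] in m, in world coordinates, good to about 4 mm: the middle of the surface that is visible of it).
- spot_point(camera, thing): "position" ([x, y, z] in m, in world coordinates, good to about 4 mm: a listed point, or the origin of a listed thing).
The state is a dict: "clock": time; "joint_pos": joint angles; "qvel": joint speeds; "tau": joint torques, N m; "tool_pos": TCP position; "orientation": TCP orientation; "force": force on the tool from outside, world axes, zero at the start; "moment": the same for the moment, N m; "opening": finger opening in m; "gripper_force": force on a finger pad.
Only numpy, scipy, OpenCV 4.12 (cv2) and the standard library are available. Lean on these libraries where they do the work, as an engineer would, in place of code of your own. Each camera call takes 0.05 s, during which the arm holds its last target. There are 200 camera calls.

## Working session

There is one attempt and no reset: what is moved stays moved. The work goes in short steps, Python scripts to look and compute and a tool call to move; the robot and the scene stay as the last step left them, time stands still between calls to the robot, and variables do not carry over. Pictures are saved under pics/ and viewed, at most 10 in all, crops included, and the job is handed in when it is done.

Besides the shell and the picture viewer there is one more tool, called after "Request:" by a JSON object that holds its "method" and its "body". play_rows: Moves the arm, as the interface text tells. Its arguments: {"type":"object","properties":{"plan":{"type":"array","items":{"type":"array","items":{"type":"number"}}},"grip":{"type":"number"}},"required":["plan"]}

```bash
mkdir -p pics; cat > h.py <<'E'
import numpy as np, cv2
from plant import *
def snap(n,f):
    s=snapshot(n); cv2.imwrite(f'pics/{f}.png',cv2.cvtColor(s['frame'],cv2.COLOR_RGB2BGR)); return s
E
python3 - <<'E'
from h import *
for c in ['scene','top']:
    s=snap(c,c+'0'); print(c,{k:np.round(v,3).tolist() for k,v in s.items() if k!='frame'})
    for t in ['key_round_top','key_square_top','key_triangle_top','key_cross_top','key_bar_top','counter','microscope','stopper','cover_box']:
        print(t,[(np.round(d['position'],3).tolist(),round(d['score'],2)) for d in spot_point(c,t)[:3]])
o=get_obs();print(o)
a=cv2.imread('pics/scene0.png');b=cv2.imread('pics/top0.png')
cv2.imwrite('pics/both.png',cv2.resize(np.hstack([a,b]),(800,300)))
E
```

```text
scene {'fx': 496.666, 'fy': 496.666, 'cx': 257.042, 'cy': 187.025, 'position': [0.512, -0.81, 1.509], 'attitude': [-151.048, -0.348, 5.42]}
key_round_top [([0.476, 0.327, 0.057], 0.57)]
key_square_top [([0.465, 0.237, 0.062], 0.49)]
key_triangle_top [([0.471, 0.28, 0.058], 0.58)]
key_cross_top []
key_bar_top [([0.466, 0.26, -0.002], 0.51), ([0.419, 0.26, 0.061], 0.47)]
counter [([0.466, 0.257, -0.002], 0.59), ([0.417, 0.259, 0.062], 0.19)]
microscope []
stopper []
cover_box [([0.419, 0.341, 0.049], 0.57)]
top {'fx': 419.44, 'fy': 419.44, 'cx': 261.774, 'cy': 194.523, 'position': [0.325, -0.001, 1.845], 'attitude': [-175.895, -0.672, -90.667]}
key_round_top [([0.355, 0.274, -0.002], 0.63), ([0.477, 0.326, 0.06], 0.35)]
key_square_top [([0.422, 0.344, 0.042], 0.67), ([0.47, 0.232, 0.061], 0.36)]
key_triangle_top [([0.464, 0.258, -0.003], 0.69), ([0.47, 0.28, 0.058], 0.55), ([0.406, -0.269, 0.0], 0.2)]
key_cross_top [([0.462, 0.186, 0.06], 0.43)]
key_bar_top [([0.412, 0.259, 0.055], 0.61)]
counter [([0.466, 0.257, 0.001], 0.59)]
microscope [([0.319, -0.241, -0.004], 0.54), ([0.356, 0.274, -0.001], 0.16)]
stopper []
cover_box [([0.422, 0.342, 0.043], 0.53)]
{'clock': 1.0, 'joint_pos': array([ 8.52047089e+01,  2.05457012e+01,  6.82060250e-01, -2.41985818e-03,
       -7.01326395e+01, -1.65068671e+01]), 'qvel': array([ 0.04631003,  0.01602918, -0.04062247, -0.16579421, -0.02411653,
       -0.04636423]), 'tau': array([ 8.74080033e-04, -5.82384646e+01,  2.93309426e+01,  7.00261116e+00,
        1.23895993e-02, -1.32158323e-05]), 'tool_pos': array([0.24521542, 0.62887456, 0.24556184]), 'orientation': array([-1.79997080e+02,  3.23889913e-03, -2.13029805e+01]), 'force': array([-0.0099856 ,  0.2379894 ,  0.83288684]), 'moment': array([-0.03620224, -0.05678791, -0.01824088]), 'gripper_force': 0.0, 'opening': 0.08768558744887721}
```

View pics/both.png

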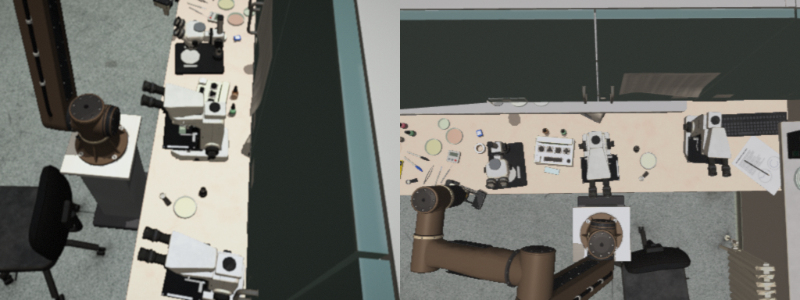

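The top view shows the counter at about (553,150) in the right half, left of the middle microscope. The stereo microscope is at about (505,165), between the counter and the hand.

```bash
python3 - <<'E'
from h import *
for c in ['scene','top']:
    s=snapshot(c)
    for t in ['stereo_microscope','microscope','cover_box','stopper','brown_bottle','clear_bottle','slide_mailer']:
        print(c,t,[(np.round(d['position'],3).tolist(),round(d['score'],2)) for d in spot_point(c,t)[:3]])
b=cv2.imread('pics/top0.png')
cv2.imwrite('pics/topc.png',cv2.resize(b[120:290,0:280],(800,486),interpolation=cv2.INTER_CUBIC))
E
```

```text
scene stereo_microscope []
scene microscope []
scene cover_box [([0.422, 0.34, 0.047], 0.43)]
scene stopper []
scene brown_bottle [([0.579, 0.303, -0.0], 0.61), ([0.463, 0.259, -0.002], 0.3)]
scene clear_bottle [([0.57, 0.207, -0.001], 0.48), ([0.475, 0.328, 0.057], 0.2)]
scene slide_mailer []
top stereo_microscope [([0.418, 0.343, 0.045], 0.68), ([0.461, 0.189, 0.061], 0.4)]
top microscope []
top cover_box [([0.421, 0.342, 0.044], 0.63)]
top stopper []
top brown_bottle [([0.572, 0.307, -0.001], 0.51)]
top clear_bottle [([0.472, 0.321, 0.056], 0.69), ([0.461, 0.257, -0.002], 0.61), ([0.573, 0.207, -0.002], 0.42)]
top slide_mailer [([0.32, -0.241, -0.005], 0.72), ([0.356, 0.275, -0.0], 0.41)]
```

View pics/topc.png

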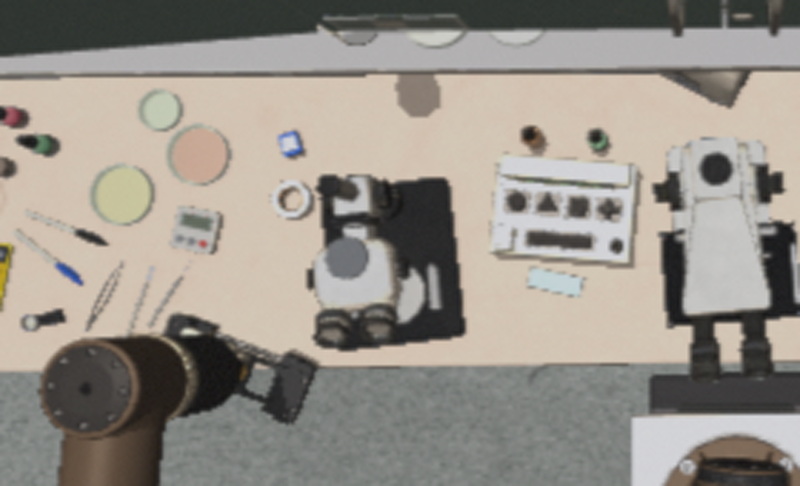

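The crop shows the keys left to right (+y to -y) as round (516,200), triangle, square, cross. The bar is below them, with the cover box at its left end and the stopper at its right. This matches the spotted positions. Next I raise the hand and close the fingers.

Request:
{"method": "play_rows", "body": {"plan": [[0,0,-3,0,0,0],[0,0,-4,0,0,0],[0,0,-4,0,0,0],[0,0,-4,0,0,0],[0,0,-1,0,0,0],[0,0,0,0,0,0]], "grip": 0}}

```text
clock: 2.3
tool_pos: [0.2458, 0.6298, 0.4108]
orientation: [-179.5, 0.1, -21.3]
force: [0.7, 0.1, -0.1]
opening: 0.0534
gripper_force: 0.0
```

```bash
python3 - <<'E'
from h import *
s=snap('scene','scene1');o=get_obs();print(o['joint_pos'].round(1),o['opening'])
b=cv2.imread('pics/scene1.png')
cv2.imwrite('pics/sc1.png',cv2.resize(b[0:230,0:330],(800,558),interpolation=cv2.INTER_CUBIC))
E
```

```text
[ 85.2  17.7  17.    0.  -89.1 -16.5] 0.04915252507244174
```

View pics/sc1.png

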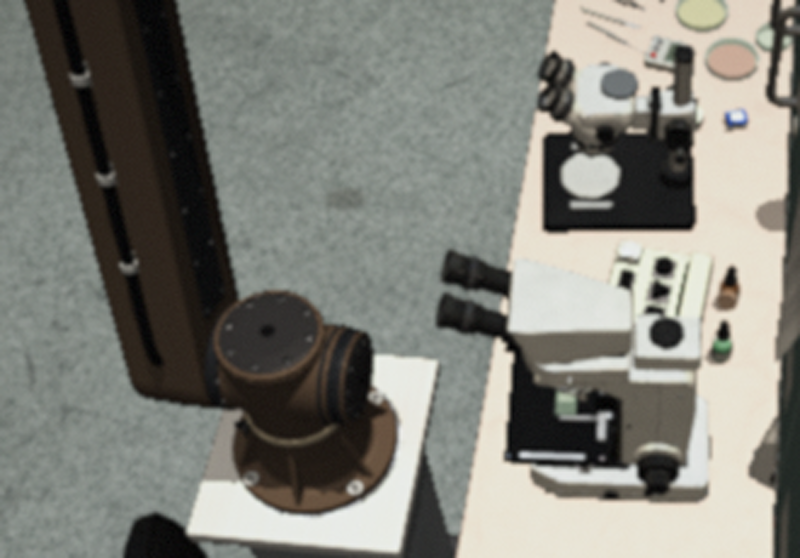

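Request:
{"method": "play_rows", "body": {"plan": [[1,0.8,0,0,0,0],[2.4,1.9,0,0,0,0],[2.7,2.1,0,0,0,0],[2.7,2.1,0,0,0,0],[2.7,2.1,0,0,0,0],[2.7,2.1,0,0,0,0],[2.7,2.1,0,0,0,0],[2.7,2.1,0,0,0,0],[2.7,2.1,0,0,0,0],[2.7,2.1,0,0,0,0],[2.7,2.1,0,0,0,0],[2.4,1.8,0,0,0,0],[1.2,0.9,0,0,0,0],[0,0,0,0,0,0],[0,0,0,0,0,0]]}}

```text
clock: 3.6
tool_pos: [0.4486, 0.2873, 0.4044]
orientation: [179.9, 0.0, -21.4]
force: [-0.6, 0.1, -0.0]
opening: 0.0005
gripper_force: 0.0
```

Request:
{"method": "play_rows", "body": {"plan": [[0,0,0,0,0,3],[0,0,0,0,0,6],[0,0,0,0,0,6],[0,0,0,0,0,6],[0,0,0,0,0,6],[0,0,0,0,0,6],[0,0,0,0,0,6],[0,0,0,0,0,6],[0,0,0,0,0,6],[0,0,0,0,0,6],[0,0,0,0,0,6],[0,0,0,0,0,6],[0,0,0,0,0,5.4],[0,0,0,0,0,0],[0,0,0,0,0,0]]}}

```text
clock: 4.85
tool_pos: [0.448, 0.2892, 0.4049]
orientation: [180.0, -0.0, -95.5]
force: [-1.1, 0.4, -0.5]
opening: 0.0004
gripper_force: 0.0
```

```bash
python3 - <<'E'
from h import *
o=get_obs();print(o['joint_pos'].round(1),o['tool_pos'].round(4),o['orientation'].round(1),o['opening'])
for c in ['wrist','scene','top']:
    s=snap(c,c+'2'); print(c,{k:np.round(v,3).tolist() for k,v in s.items() if k!='frame'})
    for t in ['key_round_top','key_square_top','key_triangle_top','key_cross_top','key_bar_top','counter','cover_box','stopper']:
        print(t,[(np.round(d['position'],3).tolist(),round(d['score'],2)) for d in spot_point(c,t)[:2]])
a=cv2.imread('pics/scene2.png')[0:230,150:400];b=cv2.imread('pics/wrist2.png')
cv2.imwrite('pics/b2.png',np.hstack([cv2.resize(a,(400,300)),cv2.resize(b,(400,300))]))
E
```

```text
[ 53.9   3.4  -1.   -0.  -85.7 -59.4] [0.448  0.2892 0.4049] [180.   -0.  -95.5] 0.00038810906411364824
wrist {'fx': 268.188, 'fy': 268.188, 'cx': 251.308, 'cy': 190.342, 'position': [0.441, 0.207, 0.544], 'attitude': [162.266, -0.061, 174.489]}
key_round_top [([0.473, 0.326, 0.062], 0.55)]
key_square_top [([0.467, 0.232, 0.06], 0.76)]
key_triangle_top [([0.463, 0.279, 0.063], 0.49)]
key_cross_top [([0.46, 0.186, 0.059], 0.7), ([0.576, 0.205, 0.002], 0.35)]
key_bar_top [([0.413, 0.262, 0.06], 0.94)]
counter [([0.464, 0.253, -0.005], 0.71), ([0.572, 0.307, 0.003], 0.45)]
cover_box [([0.42, 0.342, 0.05], 0.85)]
stopper [([0.476, 0.325, 0.062], 0.71), ([0.406, 0.173, 0.047], 0.41)]
scene {'fx': 496.666, 'fy': 496.666, 'cx': 257.042, 'cy': 187.025, 'position': [0.512, -0.81, 1.509], 'attitude': [-151.048, -0.348, 5.42]}
key_round_top [([0.474, 0.327, 0.056], 0.56)]
key_square_top [([0.468, 0.232, 0.066], 0.46)]
key_triangle_top [([0.471, 0.28, 0.059], 0.52)]
key_cross_top [([0.464, 0.258, -0.002], 0.52), ([0.569, 0.207, -0.002], 0.52)]
key_bar_top [([0.415, 0.261, 0.063], 0.54)]
counter [([0.465, 0.258, -0.002], 0.74)]
cover_box [([0.422, 0.341, 0.046], 0.53), ([0.578, 0.301, 0.002], 0.27)]
stopper []
top {'fx': 419.44, 'fy': 419.44, 'cx': 261.774, 'cy': 194.523, 'position': [0.325, -0.001, 1.845], 'attitude': [-175.895, -0.672, -90.667]}
key_round_top []
key_square_top [([0.466, 0.23, 0.06], 0.38)]
key_triangle_top [([0.466, 0.28, 0.06], 0.59)]
key_cross_top [([0.459, 0.186, 0.059], 0.52)]
key_bar_top [([0.413, 0.259, 0.056], 0.4), ([0.466, 0.232, 0.061], 0.24)]
counter [([0.463, 0.259, 0.003], 0.95), ([0.573, 0.211, -0.002], 0.36)]
cover_box [([0.42, 0.343, 0.045], 0.47)]
stopper [([0.413, 0.261, 0.058], 0.27)]
```

View pics/b2.png

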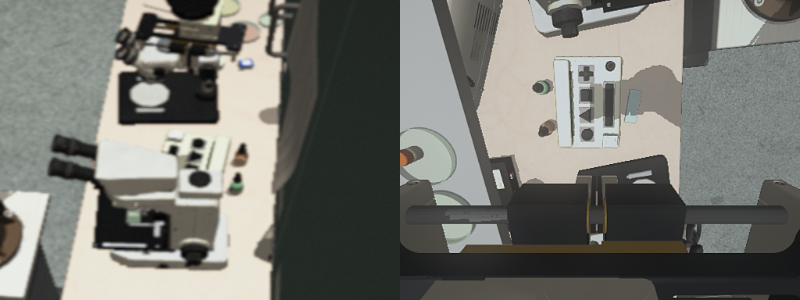

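The wrist view (right half) shows the keys in a column at x≈587: cross y≈73, square 95, triangle 115, round 134, with the bar at (608,104). The closed tips are at (597,210). I'll measure the keys from pixels in two views.

```bash
cat >> h.py <<'E'
from scipy.spatial.transform import Rotation as R
def ray(s,u,v):
    d=R.from_euler('xyz',s['attitude'],degrees=True).apply([(u-s['cx'])/s['fx'],(v-s['cy'])/s['fy'],1]); return np.array(s['position']),d
def proj(s,p):
    q=R.from_euler('xyz',s['attitude'],degrees=True).inv().apply(np.array(p)-s['position']); return np.array([s['fx']*q[0]/q[2]+s['cx'],s['fy']*q[1]/q[2]+s['cy']])
def blob(s,p,r):
    u,v=proj(s,p).round().astype(int); g=s['frame'][v-r:v+r+1,u-r:u+r+1].max(2)
    n,l,st,c=cv2.connectedComponentsWithStats((g<100).astype(np.uint8)); 
    k=1+np.argmax(st[1:,4]) ; return c[k]+[u-r,v-r],st[k,4]
E
python3 - <<'E'
from h import *
W=snapshot('wrist');S=snapshot('scene')
g={'round':(.4745,.3265,.059),'tri':(.469,.28,.059),'square':(.466,.232,.059),'cross':(.461,.186,.059),'bar':(.414,.26,.059)}
for k,p in g.items():
    A=[];B=[]
    for n,s in (('w',W),('s',S)):
        c,a=blob(s,p,9 if k!='bar' else 14); print(k,n,proj(s,p).round(1),c.round(1),a,end=' ')
        o,d=ray(s,*c); d/=np.linalg.norm(d); M=np.eye(3)-np.outer(d,d);A.append(M);B.append(M@o)
        t=(.059-o[2])/d[2]; print('z.059:',(o+t*d).round(4),end=' ')
    print('tri',np.linalg.solve(sum(A),sum(B)).round(4))
E
```

```text
round w [239.7 173.6] [239.9 171.9] 176 z.059: [0.4738 0.3233 0.059 ] round s [273.8 107.5] [273.4 109.8] 41 z.059: [0.4741 0.3161 0.059 ] tri [0.4742 0.3263 0.0461]
tri w [239.8 148.5] [239.3 147.6] 148 z.059: [0.4698 0.2782 0.059 ] tri s [271.3 117.6] [270.9 119.7] 43 z.059: [0.4683 0.2708 0.059 ] tri [0.4692 0.2797 0.0474]
square w [238.4 121.2] [239.  121.6] 238 z.059: [0.4652 0.2327 0.059 ] square s [269.3 128.3] [273.5 134.5] 62 z.059: [0.4831 0.2069 0.059 ] tri [0.4748 0.2359 0.0161]
cross w [238.3  93.2] [238.2  93.6] 183 z.059: [0.4612 0.1865 0.059 ] cross s [266.8 138.8] [272.6 136.8] 88 z.059: [0.4807 0.1967 0.059 ] tri [0.4708 0.1878 0.0702]
bar w [269.2 134.3] [268. 134.] 319 z.059: [0.4161 0.2593 0.059 ] bar s [255.6 120.9] [258.  114.7] 30 z.059: [0.4202 0.2881 0.059 ] tri [0.4207 0.2544 0.1036]
```

Request:
{"method": "play_rows", "body": {"plan": [[-1.3,-0.7,0,0,0,0],[-1.3,-0.8,0,0,0,0],[-1.2,-0.7,0,0,0,0],[0,0,1.5,0,0,0],[0,0,3,0,0,0],[0,0,3,0,0,0],[0,0,3,0,0,0],[0,0,3,0,0,0],[0,0,3,0,0,0],[0,0,3,0,0,0],[0,0,3,0,0,0],[0,0,2,0,0,0],[0,0,1.5,0,0,0],[0,0,1,0,0,0],[0,0,0,0,0,0],[0,0,0,0,0,0],[0,0,0,0,0,0]]}}

```text
clock: 7.72
tool_pos: [0.4748, 0.325, 0.1367]
orientation: [-179.9, 0.1, -95.7]
force: [-0.0, 0.4, 0.2]
opening: 0.0
gripper_force: 0.0
```

```bash
python3 - <<'E'
from h import *
o=get_obs();print(o['tool_pos'].round(4),o['orientation'].round(2),o['force'].round(2))
W=snap('wrist','wrist3')
for t in ['key_round_top','key_square_top','key_triangle_top','key_cross_top','key_bar_top','cover_box']:
    print(t,[(np.round(d['position'],4).tolist(),round(d['score'],2)) for d in spot_point('wrist',t)[:2]])
print('tip',proj(W,o['tool_pos']-[0,0,.019]),'round',proj(W,[.474,.325,.059]))
S=snap('scene','scene3')
a=cv2.imread('pics/scene3.png')[30:180,180:380];b=cv2.imread('pics/wrist3.png')
cv2.imwrite('pics/b3.png',np.hstack([cv2.resize(a,(400,300)),cv2.resize(b,(400,300))]))
E
```

```text
[0.4748 0.325  0.1367] [-1.7993e+02  7.0000e-02 -9.5690e+01] [-0.02  0.43  0.2 ]
key_round_top []
key_square_top [([0.4689, 0.2334, 0.0577], 0.78)]
key_triangle_top [([0.4683, 0.2799, 0.0589], 0.91), ([0.4698, 0.2348, 0.0589], 0.29)]
key_cross_top [([0.4584, 0.1862, 0.0581], 0.58)]
key_bar_top [([0.4066, 0.174, 0.0474], 0.69), ([0.4751, 0.3237, 0.0619], 0.59)]
cover_box [([0.4155, 0.3392, 0.0459], 0.56)]
tip [252.09167549 236.82436142] round [252.92089272 204.79529807]
```

View pics/b3.png

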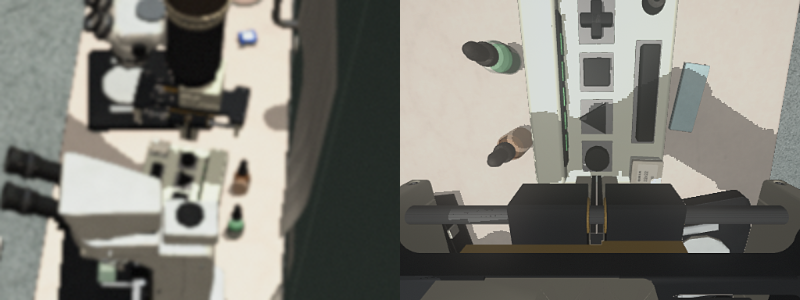

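The round key is at (598,158), straight in line with the tips, and pixels and prediction agree. Next I lower to just above it, then press slowly.

Request:
{"method": "play_rows", "body": {"plan": [[0,0,1,0,0,0],[0,0,1.5,0,0,0],[0,0,1.5,0,0,0],[0,0,1,0,0,0],[0,0,0.3,0,0,0],[0,0,0,0,0,0],[0,0,0,0,0,0],[0,0,0,0,0,0]]}}

```text
clock: 8.78
tool_pos: [0.4746, 0.3248, 0.0832]
orientation: [-180.0, 0.0, -95.7]
force: [-0.6, -0.8, 0.4]
opening: 0.0003
gripper_force: 0.0
```

Request:
{"method": "play_rows", "body": {"plan": [[0,0,0.2,0,0,0],[0,0,0.2,0,0,0],[0,0,0.2,0,0,0],[0,0,0.2,0,0,0],[0,0,0,0,0,0],[0,0,0,0,0,0],[0,0,0,0,0,0]]}}

```text
clock: 9.37
tool_pos: [0.4744, 0.3247, 0.0748]
orientation: [-180.0, 0.0, -95.7]
force: [1.5, 0.9, 1.5]
opening: 0.0002
gripper_force: 1.0
```

Request:
{"method": "play_rows", "body": {"plan": [[0,0,0.2,0,0,0],[0,0,0.2,0,0,0],[0,0,0.1,0,0,0],[0,0,0,0,0,0],[0,0,0,0,0,0],[0,0,0,0,0,0]]}}

```text
clock: 9.87
tool_pos: [0.4744, 0.3246, 0.0697]
orientation: [-180.0, 0.0, -95.7]
force: [0.1, 1.8, 2.9]
opening: 0.0002
gripper_force: 1.8
```

```bash
python3 - <<'E'
from h import *
o=get_obs();print(o['tool_pos'].round(4),o['force'].round(2))
W=snapshot('wrist')
F=[]
for i in range(4): snapshot('wrist');F.append(get_obs()['force'])
print(np.mean(F,0),get_obs()['tool_pos'])
E
```

```text
[0.4744 0.3246 0.0697] [0.06 1.75 2.85]
[0.86867496 1.90292231 2.98898592] [0.4744224  0.3246218  0.06973567]
```

Request:
{"method": "play_rows", "body": {"plan": [[0,0,0.1,0,0,0],[0,0,0.1,0,0,0],[0,0,0,0,0,0],[0,0,0,0,0,0],[0,0,0,0,0,0]]}}

```text
clock: 10.53
tool_pos: [0.4744, 0.3246, 0.0682]
orientation: [-180.0, 0.0, -95.7]
force: [-0.7, 0.3, 9.8]
opening: 0.0004
gripper_force: 4.7
```

It reached its hard stop at about 10 N, so the key is fully down. Now I release it and move over the bar.

Request:
{"method": "play_rows", "body": {"plan": [[0,0,-0.3,0,0,0],[0,0,-0.4,0,0,0],[0,0,-0.4,0,0,0],[0,0,-0.6,0,0,0],[0,0,-1.3,0,0,0],[0,0,-2,0,0,0],[0,0,-2,0,0,0],[1,0.9,0,0,0,0],[2,1.7,0,0,0,0],[2,1.7,0,0,0,0],[1,1,0,0,0,0],[0,0,0,0,0,0],[0,0,0,0,0,0],[0,0,0,0,0,0]]}}

```text
clock: 11.7
tool_pos: [0.4157, 0.2701, 0.1378]
orientation: [-180.0, -0.0, -95.7]
force: [-0.7, -0.1, -0.2]
opening: 0.0001
gripper_force: 0.0
```

```bash
python3 - <<'E'
from h import *
o=get_obs();print(o['tool_pos'].round(4),o['orientation'].round(2),o['force'].round(2))
W=snap('wrist','wrist4')
for c in ['wrist','scene']:
  if c!='wrist': snapshot(c)
  for t in ['key_round_top','key_bar_top','cover_box','stopper']:
    print(t,[(np.round(d['position'],4).tolist(),round(d['score'],2)) for d in spot_point(c,t)[:2]])
print('tip',proj(W,o['tool_pos']-[0,0,.019]),'bar corners',[proj(W,[.415+x,.26+y,.059]).round(0).tolist() for x,y in ((-.014,-.047),(.004,-.049),(.014,.047),(-.004,.049))])
E
```

```text
[0.4157 0.2701 0.1378] [-180.    -0.   -95.7] [-0.68 -0.09 -0.19]
key_round_top []
key_bar_top [([0.416, 0.2637, 0.0625], 0.93)]
cover_box []
stopper [([0.4056, 0.1763, 0.0476], 0.88)]
key_round_top [([0.5726, 0.2064, -0.0036], 0.52), ([0.4743, 0.3279, 0.0615], 0.39)]
key_bar_top [([0.4185, 0.2618, 0.0556], 0.36)]
cover_box []
stopper [([0.4039, -0.2665, -0.0022], 0.73), ([0.474, 0.3283, 0.0571], 0.32)]
tip [252.09113266 236.88292538] bar corners [[263.0, 137.0], [240.0, 136.0], [241.0, 244.0], [261.0, 244.0]]
```

View pics/wrist4.png

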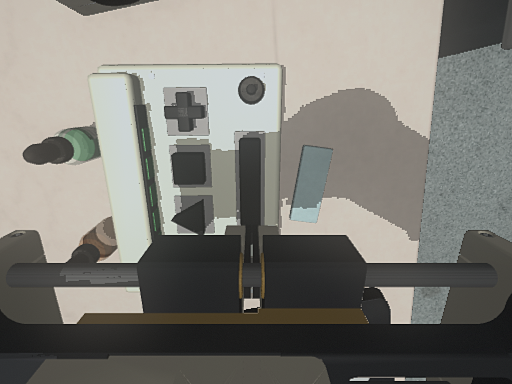

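The view shows the bar at columns 239–263, as predicted, with the tips centred on its line and the stopper well away at (251,90). Now I press the bar.

Request:
{"method": "play_rows", "body": {"plan": [[0,0,1,0,0,0],[0,0,1.5,0,0,0],[0,0,1.5,0,0,0],[0,0,1,0,0,0],[0,0,0.4,0,0,0],[0,0,0.2,0,0,0],[0,0,0.2,0,0,0],[0,0,0.2,0,0,0],[0,0,0.2,0,0,0],[0,0,0.2,0,0,0],[0,0,0.2,0,0,0],[0,0,0,0,0,0],[0,0,0,0,0,0],[0,0,0,0,0,0]]}}

```text
clock: 13.37
tool_pos: [0.4157, 0.2702, 0.0718]
orientation: [-180.0, 0.0, -95.7]
force: [0.2, -0.1, 3.8]
opening: 0.0003
gripper_force: 1.5
```

Request:
{"method": "play_rows", "body": {"plan": [[0,0,0.1,0,0,0],[0,0,0.1,0,0,0],[0,0,0.1,0,0,0],[0,0,0.1,0,0,0],[0,0,0,0,0,0],[0,0,0,0,0,0],[0,0,0,0,0,0]]}}

```text
clock: 13.95
tool_pos: [0.4158, 0.2702, 0.0681]
orientation: [-180.0, 0.0, -95.7]
force: [-2.1, 0.2, 10.6]
opening: 0.0009
gripper_force: 5.1
```

The bar is at its stop (10.6 N). I release it and draw clear, straight up.

Request:
{"method": "play_rows", "body": {"plan": [[0,0,-0.3,0,0,0],[0,0,-0.4,0,0,0],[0,0,-0.4,0,0,0],[0,0,-0.6,0,0,0],[0,0,-1.3,0,0,0],[0,0,-2,0,0,0],[0,0,-3,0,0,0],[0,0,-3,0,0,0],[0,0,-3,0,0,0],[0,0,-3,0,0,0],[0,0,-3,0,0,0],[0,0,-3,0,0,0],[0,0,-2,0,0,0],[0,0,-1,0,0,0],[0,0,0,0,0,0],[0,0,0,0,0,0],[0,0,0,0,0,0],[0,0,0,0,0,0]]}}

```text
clock: 15.45
tool_pos: [0.415, 0.2694, 0.3259]
orientation: [179.9, -0.1, -95.7]
force: [0.3, 0.6, -0.5]
opening: 0.0005
gripper_force: 0.0
```

```bash
python3 - <<'E'
from h import *
o=get_obs();print(o['clock'],o['tool_pos'].round(4),o['force'].round(2))
W=snap('wrist','wrist5')
for t in ['key_round_top','key_bar_top','cover_box','stopper']:
    print(t,[(np.round(d['position'],4).tolist(),round(d['score'],2)) for d in spot_point('wrist',t)[:2]])
E
```

```text
15.45 [0.415  0.2694 0.3259] [ 0.3   0.65 -0.45]
key_round_top [([0.4761, 0.3242, 0.0628], 0.51)]
key_bar_top [([0.4124, 0.2606, 0.06], 0.81), ([0.5733, 0.3052, 0.0033], 0.25)]
cover_box [([0.4202, 0.3423, 0.0487], 0.91), ([0.465, 0.275, 0.0603], 0.26)]
stopper [([0.4038, 0.1765, 0.0456], 0.67)]
```

View pics/wrist5.png

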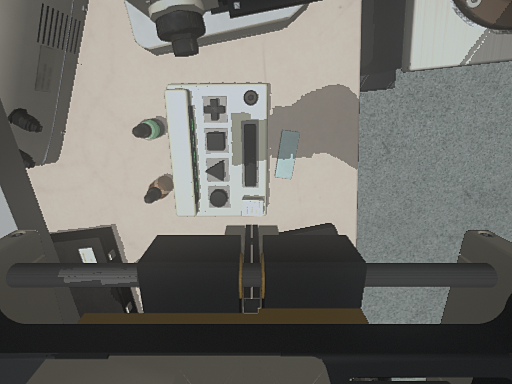

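All five keys are up. The cover box (252,207), stopper (251,97), bottles and mailer stand where they did, and the hand is clear. I'm handing in.

```bash
python3 -c "
from plant import close_job
print(close_job())"
```

```text
the job is handed in; nothing more can be done
None
```

The round key and then the bar key were each pressed to the stop (about 10 N) and sprang back up; the hand is clear with nothing else moved, and the job was handed in at about 15.5 s (no verdict was returned).

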